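# Clamp a test block in the specimen vise

### The arm

A 6-joint arm with a two-finger parallel gripper is mounted at the origin on the work surface. World frame = base frame: x ahead of the robot, y to its left, z up, the work surface at z = 0. Lengths are in m, angles in rad, forces in N, time in s.
With the tool pointing down it reaches from about 0.4 to 0.825 m from the base axis. Payload 7 kg.
Tool frame: the origin (TCP) lies midway between the tips of the shut fingers; the grasp point (between the pads) lies arm.hold_point_z behind it (arm.hold_point_z is the distance from the TCP to the grasp point, in m); z points along the fingers, y is the line along which they close (so a half turn about z gives the same grasp; the last joint's range is limited). The gripper opens to 88 mm and grips with 3 to 60 N. Pads are 19 mm wide; open, the fingers measure 130 mm over their backs; the gripper's body (78 mm by 193 mm) begins 47 mm behind the grasp point.
Start: joints at [1.58, 0.359, 0.012, 0, -1.224, -0.288], TCP at [0.186, 0.649, 0.227] pointing down, gripper open.
Joint ranges: [-3.07, 3.07], [-1.43, 2.12], [-1.02, 1.25], [-3.03, 1.67], [-3.05, -0], [-3.03, 3.03]. Speed limits (rad/s): [2.39, 2.39, 3.01, 3.14, 3.14, 3.14].

### API

Orientations are given as [roll, pitch, yaw] about the fixed x, y, z axes, in that order (R = Rz(yaw) Ry(pitch) Rx(roll)).
In Python, from station import arm gives the robot as it stands.
- The arm moves only by the shell command python3 -m crank 'ROWS' [OPENING] [FORCE]. ROWS is JSON, a list that holds one entry, the list of rows, each a list of 4 numbers: the shift along the tool's x, y, z in units of 25 mm (1.0 is 25 mm), then the turn about the tool's z in units of 5 degrees (1.0 is 5 degrees). A call has 1 to 12 rows; each row is the pose to reach, as a shift and turn from the pose commanded when the call began, along the tool's axes at that moment; what a row does not reach only later rows make up. A row lasts 1/8 s, in which the tool goes at most 62.5 mm and 10.7 degrees, less where a joint would pass 70% of its speed; a pose out of reach is approached as far as the arm can. A call with a gripper value outside its range is refused whole. OPENING is the closure, from 0 (fully open) to 1 (shut), set as the call begins (- or left out, the last holds). The fingers move at their own pace and stop on an object; FORCE is the grip in N (left out, the last holds). Time passes only in rows, so rows that repeat a pose let the fingers close. It gives the time, the measured TCP pose, the force, the opening and the grip force at its end, in the units of the state.
- arm.get_state(): the state, without advancing time (a new reading comes with each control period).
- arm.grab_frame(name): name is "scene" or "top"; returns (picture, depth): 480x640x3 uint8, red, green, blue; 480x640 float32, m along the optical axis (not along the pixel's ray), 0 where there is no reading.
- arm.get_calibration(name): a dict with "mtx" (3x3 intrinsics, pixels), "k1" (the pictures are not rectified: a ray, as slopes to the right and down, at radius r is drawn at 1 + k1 r^2 times it, then the intrinsics apply), "R" (3x3) and "t" (3): a world point X has camera coordinates R X + t. Camera axes: x right, y down, z forward; pixel columns grow to the right and rows downward; lengths in m; the calibration is good to about 2 mm. A picture is of the moment at which its call begins. get_calibration takes no time and is no camera call.
- arm.job_done(): hands the job in; it is judged then, once.
Trained networks look in the newest picture that a camera, given by its name, has taken for a name from the list of things; names that differ only in an ending like _2 or _b are one class to them, and where a whole thing is asked for, a point or a joint stands for the part that bears it (a point fixed in the world has none). Each returns a list of dicts, best first, with "score" (0 to 1); they miss things now and then, are a little off and sometimes report something else, mostly with a low value. They report only what shows in the picture. A call takes as long as a camera call. They do not tell look-alikes from the thing itself.
- arm.recognise(thing, camera): "extent" ([left, top, width, height] in pixels, round what is visible of it).
- arm.trace(thing, camera): "mask" (480x640 bool, what is visible of it) and "extent" ([left, top, width, height] in pixels, round what is visible of it).
The state is a dict: "t": time; "q": joint angles; "qd": joint speeds; "joint_efforts": joint torques, N m; "eef_pos": TCP position; "ee_rot": TCP orientation; "force": force on the tool from outside, world axes, zero at the start; "moment": the same for the moment, N m; "width": finger opening in m; "gripper_force": force on a finger pad.
Only numpy, scipy, OpenCV 4.12 (cv2) and the standard library are available. Lean on these libraries where they do the work, as an engineer would, in place of code of your own. Each camera call takes 0.05 s, during which the arm holds its last target. There are 200 camera calls.

### The job

Lift the thick aluminium block out of its rack, stand it the same way up on the open bench and let go, then take it again by its two ends so that it can go down between the jaws of the vise. Still holding it, press it flat against the fixed jaw while it sits squarely on the two parallels, roughly central along the jaws. Then let go, push the sliding jaw firmly home so that the block stays clamped without crushing it, and leave the thin slab, beaker and jar where they are.

Things in the scene. Friction and masses are not known exactly. Their poses are not given: they have to be found in the camera images.
- block_center (a point): Centre (half-way up) of the thick aluminium block, 56 mm (its x) x 24 mm (its y) x 40 mm tall (z), about 0.13 to 0.2 kg. Its broad faces are the 56 x 40 ones, facing its +-y; its ends face +-x. It starts upright in a rack, its underside 6 mm and its centre 26 mm above the bench.
- rack: Fixed black plastic rack of the thick block, 78 x 44 mm; origin under its middle. Floor 6 mm thick; cheeks at +-x, 60 mm apart inside and 50 mm tall, hide the block's ends, so in it only the broad faces (+-y) can be taken. Lips along +-y, 15 to 21 mm from the middle, reach 10 mm above the bench: lift straight up. Free bench lies between racks and vise, straight ahead of the robot.
- slab_center (a point): Centre of the thin aluminium slab, 56 x 14 x 40 mm, upright in a second identical rack (either rack may be the nearer); not to be touched.
- vise: Low specimen vise, fixed; origin under it at bench level. Base 70 mm wide (x), from y -110 to +90 mm, top 30 mm above the bench. Jaws close along its y: fixed jaw at +y, its face (looking to -y) at y = +40 mm; sliding jaw comes from -y. Both jaws are 40 mm wide (x -20 to +20), tops 85 mm above the bench; the block's ends overhang them by 8 mm each.
- seat (a point): Where the centre of the well-seated block comes to lie in the vise: x 0, y +28, z +65 mm in the vise's frame, block upright, long side along the vise's x, top flush with the jaws. Below it two fixed steel parallels carry the block: strips 5 mm thick, 44 mm long along x, at y = +35 and +21.5 mm, tops 45 mm above the bench.
- carriage (a joint): Slide of the sliding jaw (block 20 mm thick; with the slide at 0 its face is at y = -10 mm of the vise) in m, 0 fully open, growing towards the fixed jaw, at most 0.030. Gap between the jaws = 50 mm minus this; 0.026 closes on the 24 mm block. It drags with a steady 8 N and stays where it is left, keeping its squeeze.
- fin (a point): Push fin of the sliding jaw, steel plate 36 (x) x 12 (y) mm, top 92 mm above the bench, on a carriage with its top at 42 mm. Point: mid-thickness, 72 mm above the bench, axes of the vise. 35 mm free between fin and jaw back. Push its -y side towards +y or pinch it; 16 to 20 N on the fin, drag included, clamps the block well, over 60 N on the block crushes it.
- beaker: Glass beaker, 70 mm across, 90 mm tall, origin under its centre; leave alone.
- jar: White jar, 56 mm across, 80 mm tall, origin under its centre; leave alone.
There are look-alikes about, which are no part of the job. Leave any orange look-alike of the part that bears block_center alone. There is more than one size of the vise; the job needs the middle-sized.

How it is judged:
On the way, in this order (a step that is already met when the one before it is completed fails the run):
1. the block stands upright on the bench clear of its rack, let go (height (world z) of block_center below 0.0225 m and angle between block_center's own z axis and vertical below 0.05 rad and horizontal distance between block_center and rack above 0.06 m and contact force between block and the fingers below 0.1 N), for 0.1 s.
2. held by the gripper, the block sits squarely on the parallels and is pressed (over 3 N) against the fixed jaw, the sliding jaw not yet touching it (x of block_center in the frame of vise between -0.009 and 0.009 m and y of block_center in the frame of vise between 0.0262 and 0.03 m and z of block_center in the frame of vise between 0.0633 and 0.0667 m and angle between block_center's own z axis and vertical below 0.04 rad and angle between the x axis of block_center and the x axis of vise, either way round below 0.04 rad and contact force between block and vise_c0 above 3 N and contact force between block and the fingers above 1 N and contact force between block and carriage_c0 below 0.5 N), for 0.05 s.
3. let go by the gripper, the block is squeezed between the jaws by over 5 N (x of block_center in the frame of vise between -0.009 and 0.009 m and y of block_center in the frame of vise between 0.0262 and 0.03 m and z of block_center in the frame of vise between 0.0633 and 0.0667 m and angle between block_center's own z axis and vertical below 0.04 rad and angle between the x axis of block_center and the x axis of vise, either way round below 0.04 rad and contact force between block and vise_c0 above 5 N and contact force between block and carriage_c0 above 5 N and contact force between block and the fingers below 0.1 N), for 0.05 s.
At the end, for the whole second after the job is handed in: Block on both parallels (height within 1.7 mm), against the fixed jaw (2 mm), within 9 mm of the jaws' middle, square and upright (0.04 rad), at rest; slide over 24.5 mm and both jaws still gripping with over 1.5 N; beaker and jar upright; thin slab, beaker and jar within 15 mm of their starts (x of block_center in the frame of vise between -0.009 and 0.009 m and y of block_center in the frame of vise between 0.0262 and 0.03 m and z of block_center in the frame of vise between 0.0633 and 0.0667 m and angle between block_center's own z axis and vertical below 0.04 rad and angle between the x axis of block_center and the x axis of vise, either way round below 0.04 rad and value of joint carriage above 0.0245 m and contact force between block and vise_c0 above 1.5 N and contact force between block and carriage_c0 above 1.5 N and linear speed of block below 0.01 m/s and angle between each of beaker, jar's own z axis and vertical below 0.1 rad); the robot touches nothing.
It fails at once if thin slab, beaker or jar moved by over 15 mm (distance of any of slab_center, beaker, jar from where it was at the start of the episode above 0.015 m).
It fails at once if the block is crushed: over 60 N from a jaw (contact force between block and vise_c0 above 60 N or contact force between block and carriage_c0 above 60 N).
It also fails if it takes over 62 s, if anything falls off the work surface, if the arm or the gripper's body presses on something with over 40 N, if the wrist force passes 120 N, or if a joint passes its speed limit or range.

## Working session

There is one attempt and no reset: what is moved stays moved. The work goes in short steps, Python scripts to look and compute and a shell command to move; the robot and the scene stay as the last step left them, time stands still between calls to the robot, and variables do not carry over. Pictures are saved under pics/ and viewed, at most 10 in all, crops included, and the job is handed in when it is done.

```bash
ls; mkdir -p pics
cat > h.py <<'E'
import numpy as np,cv2
from station import arm
def P(cam,uv,depth):
    c=arm.get_calibration(cam);K=np.array(c["mtx"]);R=np.array(c["R"]);t=np.array(c["t"])
    uv=np.atleast_2d(uv).astype(float);d=np.array([K[0,0],K[1,1]]);rd=(uv-[K[0,2],K[1,2]])/d
    r=rd.copy()
    for _ in range(10): r=rd/(1+c["k1"]*(r**2).sum(1,keepdims=True))
    X=np.c_[r,np.ones(len(r))]*np.atleast_1d(depth)[:,None]
    return (X-t)@R
def cloud(cam,dep):
    v,u=np.nonzero(dep>0); return np.c_[u,v],P(cam,np.c_[u,v],dep[v,u])
E
python3 - <<'E'
from h import *
print(arm.get_state(),arm.hold_point_z)
for c in("top","scene"):
    im,d=arm.grab_frame(c);cv2.imwrite(f"pics/{c}0.png",im[:,:,::-1]);np.savez(f"{c}0.npz",im=im,d=d)
    for n in("block_center","slab_center","rack","vise","carriage","fin","beaker","jar"):
        try: print(c,n,[(round(r["score"],2),r["extent"]) for r in arm.recognise(n,c)])
        except Exception as e: print(n,e)
    k=arm.get_calibration(c);print(k)
E
```

```text
pics
{'t': 0.0, 'q': array([ 1.58012525e+00,  3.59385548e-01,  1.10625039e-02, -3.68425029e-04,
       -1.22408518e+00, -2.88065338e-01]), 'qd': array([ 0.00087735, -0.00067984, -0.00191063,  0.0017094 , -0.00084081,
        0.00226477]), 'joint_efforts': array([-2.31169741e-05, -5.82719135e+01,  2.93046659e+01,  6.99694633e+00,
        6.94145914e-03, -1.62413630e-04]), 'eef_pos': array([0.18562765, 0.64846776, 0.22562184]), 'ee_rot': array([ 3.13994877e+00, -1.25912026e-04, -2.78861784e-01]), 'force': array([ 0.03738442, -0.6729837 ,  0.20642058]), 'moment': array([-0.01325552, -0.02072987, -0.0126473 ]), 'gripper_force': 0.0, 'width': 0.08739820558244317} 0.0188
top block_center [(0.78, [488.7, 200.5, 21.6, 15.4]), (0.66, [457.8, 203.3, 11.1, 22.8])]
top slab_center [(0.45, [460.0, 266.1, 11.5, 20.3])]
top rack [(0.71, [449.7, 202.1, 22.5, 31.5])]
top vise [(0.92, [49.4, 290.4, 127.2, 72.3]), (0.88, [236.6, 232.2, 84.2, 43.3]), (0.88, [190.8, 297.2, 62.1, 40.0])]
top carriage [(0.79, [98.4, 306.1, 53.9, 32.3]), (0.62, [272.0, 235.4, 30.1, 24.2])]
top fin [(0.8, [214.4, 308.2, 25.9
[... 1168 characters left out ...]
[393.1, 190.6, 18.0, 18.1])]
scene beaker [(0.58, [213.0, 282.9, 32.4, 44.8]), (0.29, [163.8, 247.7, 32.3, 35.0])]
scene jar [(0.84, [271.8, 279.7, 22.3, 36.8]), (0.45, [322.7, 221.0, 75.5, 43.6]), (0.25, [164.1, 246.5, 31.9, 36.0]), (0.19, [169.6, 248.6, 23.4, 23.2])]
{'mtx': array([[510.01909463,   0.        , 326.56350771],
       [  0.        , 510.01909463, 241.20764613],
       [  0.        ,   0.        ,   1.        ]]), 'k1': -0.08317614445748961, 'R': array([[-7.51854705e-03,  9.99971703e-01,  2.55474654e-04],
       [ 7.09292099e-01,  5.51308435e-03, -7.04893129e-01],
       [-7.04874591e-01, -5.11856600e-03, -7.09313479e-01]]), 't': array([-0.12766308, -0.36116553,  1.79412558])}
```

Run:
```python
import cv2
a=cv2.imread("pics/top0.png")
cv2.imwrite("pics/t1.png",cv2.resize(a[130:380,40:360],(768,600),interpolation=3))
cv2.imwrite("pics/t2.png",cv2.resize(a[130:310,330:530],(660,594),interpolation=3))
```

```text
(no output)
```

View pics/top0.png

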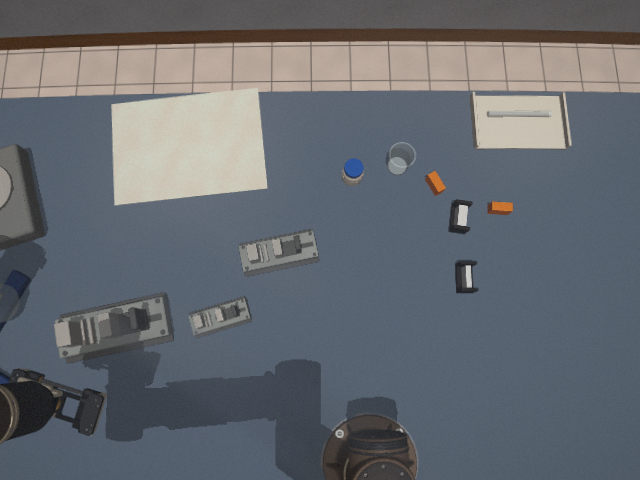

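View pics/t2.png

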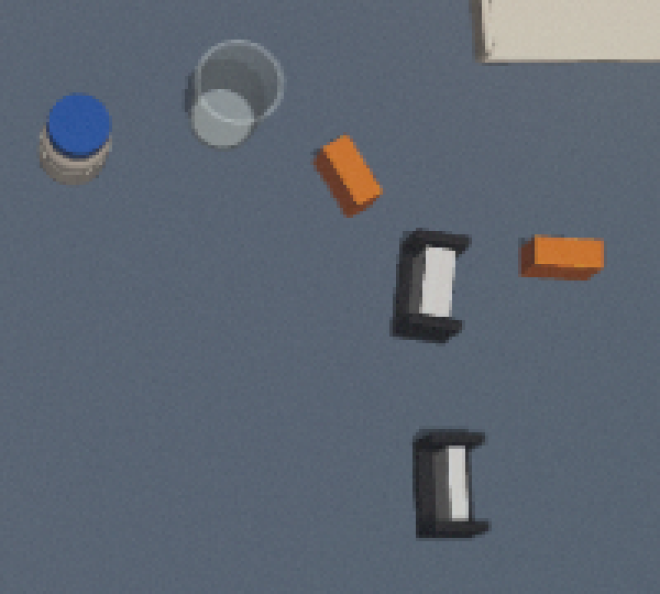

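View pics/t1.png

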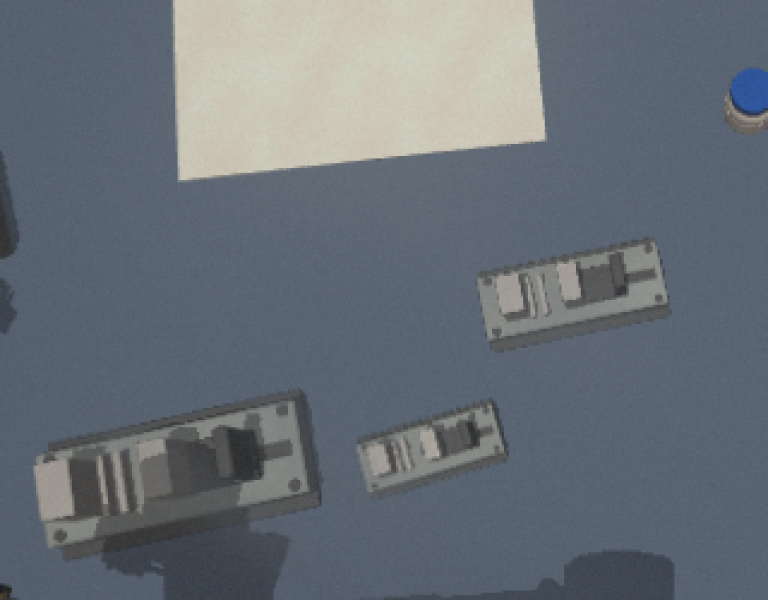

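The look-alikes, in top-view pixels:
- **Blocks:** the far rack (460,216) holds the thick aluminium block, with a white top about 9 px wide. The near rack (467,277) holds the thin slab, about 6 px wide. The orange blocks at (436,183) and (502,208) are decoys.
- **Vises:** large (113,327), small (220,317) and middle (278,252). The middle one is about 80 px long, roughly 200 mm, so it is the one to use. Its fixed jaw is on the left, towards world +y.

Next I'll measure both.

Run:
```python
from h import *
def load(c):
    z=np.load(f"{c}0.npz");return z["im"],z["d"]
def rect(p):
    (c,s,a)=cv2.minAreaRect((p*1000).astype(np.float32));b=cv2.boxPoints((c,s,a));return np.round(c,1),np.round(s,1),round(a,1),np.round(b).tolist()
im,d=load("top");uv,X=cloud("top",d);C=im[uv[:,1],uv[:,0]].astype(int)
def win(u0,u1,v0,v1): return (uv[:,0]>=u0)&(uv[:,0]<=u1)&(uv[:,1]>=v0)&(uv[:,1]<=v1)
print("bench z",np.percentile(X[win(360,400,230,300)][:,2],[5,50,95]))
for n,w in(("far",win(445,475,195,238)),("near",win(452,482,255,297))):
    for lab,m in(("white",w&(C.min(1)>170)),("rack+",w&(X[:,2]>.047))):
        p=X[m];print(n,lab,len(p),p[:,2].min() if len(p) else 0,np.median(p[:,2]),rect(p[:,:2]))
w=win(230,325,225,280)
print(np.histogram(X[w][:,2],np.arange(-.01,.1,.005)))
for lo,hi in((.024,.036),(.08,.09),(.087,.1),(.038,.048)):
    p=X[w&(X[:,2]>lo)&(X[:,2]<hi)]
    print(lo,len(p),rect(p[:,:2]))
for n,z0 in(("jar",(335,370,155,190)),("beaker",(382,418,140,178))):
    p=X[win(*z0)];p=p[p[:,2]>.02];print(n,p[:,2].max(),rect(p[:,:2]))
im,d=load("scene");uv,X=cloud("scene",d);C=im[uv[:,1],uv[:,0]].astype(int)
w=win(320,405,205,275)
print("scene bench",np.median(X[win(200,300,350,400)][:,2]))
for lo,hi in((.024,.036),(.08,.09),(.087,.1)):
    p=X[w&(X[:,2]>lo)&(X[:,2]<hi)]
    print(lo,len(p),rect(p[:,:2]))
w=win(160,200,240,285);p=X[w&(C.min(1)>150)&(X[:,2]>.035)];print(rect(p[:,:2]))
```

```text
bench z [-0.0036101   0.00103796  0.00563605]
far white 169 0.04039637585713881 0.04725132991473974 (array([ 617.9, -255.6]), array([23.3, 54.6]), 80.8, [[589.0, -263.0], [643.0, -272.0], [647.0, -248.0], [593.0, -240.0]])
far rack+ 219 0.04700342841670521 0.049702598560097476 (array([ 618.4, -254.8]), array([44.6, 80.3]), 79.9, [[575.0, -270.0], [654.0, -284.0], [662.0, -240.0], [583.0, -226.0]])
near white 100 0.03937244506903535 0.047143311050052226 (array([ 457.3, -261.3]), array([52.1, 13.5]), 0.6, [[431.0, -255.0], [431.0, -268.0], [483.0, -268.0], [483.0, -254.0]])
near rack+ 188 0.047060670217775415 0.04994914223240625 (array([ 458.2, -261.4]), array([44.3, 75.4]), 89.4, [[420.0, -283.0], [496.0, -284.0], [496.0, -240.0], [421.0, -239.0]])
(array([  49,  923, 1715,  495,   79,   22,   43,  422,  788,  148,  154,
         88,   13,   11,   12,    7,   15,   10,   97,  190,   68]), array([-0.01 , -0.005,  0.   ,  0.005,  0.01 ,  0.015,  0.02 ,  0.025,
        0.03 ,  0.035,  0.04 ,  0.045,  0.05 ,  0.055,  0.06 ,  0.065,
        0.07 ,  0.075,  0.08 ,  0.085,  0.09 ,  0.095]))

[... 640 characters left out ...]
5.0, 65.0]])
beaker 0.09596910601179301 (array([768.7, -96.2]), array([65.5, 69.9]), 83.3, [[730.0, -125.0], [800.0, -133.0], [807.0, -68.0], [738.0, -60.0]])
scene bench -0.0010718882792792243
0.024 885 (array([508.5, 262.6]), array([142.4, 306.4]), 34.5, [[363.0, 349.0], [537.0, 96.0], [654.0, 177.0], [480.0, 429.0]])
0.08 225 (array([534.2, 233.4]), array([ 43. , 132.8]), 11.5, [[500.0, 294.0], [526.0, 164.0], [568.0, 173.0], [542.0, 303.0]])
0.087 43 (array([532.1, 226.9]), array([ 37. , 120.7]), 15.1, [[499.0, 280.0], [530.0, 164.0], [566.0, 173.0], [534.0, 290.0]])
(array([ 620.3, -258.9]), array([23.9, 54.8]), 79.7, [[591.0, -266.0], [645.0, -276.0], [649.0, -252.0], [595.0, -242.0]])
```

```bash
cat >> h.py <<'E'
def wrap(a): return (a+np.pi)%(2*np.pi)-np.pi
def go(x,y,z,yawdeg):
    s=arm.get_state();p=s["eef_pos"];r,pi_,w=s["ee_rot"]
    from scipy.spatial.transform import Rotation as Ro
    R=Ro.from_euler("xyz",s["ee_rot"]).as_matrix()
    d=R.T@(np.array([x,y,z])-p)/.025
    print("t",round(s["t"],2),"pos",p.round(4),"rpy",np.degrees(s["ee_rot"]).round(2),"q",s["q"].round(2),"w",round(s["width"],4),"F",s["force"].round(1))
    print("units",d.round(3),"turn",round(-np.degrees(wrap(np.radians(yawdeg)-w))/5,3))
E
python3 - <<'E'
from h import *
go(.6185,-.256,.16,-9.9)
z=np.load("top0.npz");im,d=z["im"],z["d"];uv,X=cloud("top",d);C=im[uv[:,1],uv[:,0]].astype(int)
m=(C[:,0]>150)&(C[:,2]<60)&(X[:,2]>.02)&(uv[:,1]>160)&(uv[:,1]<220)&(uv[:,0]>420)
for s in(m&(uv[:,0]<455),m&(uv[:,0]>480)): print(cv2.minAreaRect((X[s][:,:2]*1000).astype(np.float32)),X[s][:,2].max())
E
```

```text
t 0.9 pos [0.1858 0.6489 0.2266] rpy [-180.      0.    -15.97] q [ 1.58  0.36  0.01  0.   -1.22 -0.29] w 0.0876 F [-0.2 -0.1 -0.2]
units [26.602 30.035  2.662] turn -1.215
((712.3658447265625, -194.33172607421875), (53.8230094909668, 23.014097213745117), 27.036828994750977) 0.04759299011992567
((641.9302368164062, -364.4999084472656), (53.047237396240234, 23.30874252319336), 83.66964721679688) 0.04881999437375935
```

```bash
python3 -m crank '[[[1.5,1.7,0,0],[3.2,3.6,0,-0.2],[4.9,5.5,0,-0.4],[6.6,7.4,0,-0.6],[8.3,9.3,0,-0.8],[10,11.2,0,-1],[11.7,13.2,0,-1.2],[13.3,15,0,-1.2],[14.9,16.8,0,-1.2],[16.5,18.6,0,-1.2],[18.1,20.4,0,-1.2],[19.7,22.2,0,-1.2]]]' 0.43 20
python3 -c "
from h import *
go(.6185,-.256,.12,-9.9)"
```

```text
t: 2.4
eef_pos: [0.5073, -0.0222, 0.2271]
ee_rot: [-3.141, -0.001, -0.174]
force: [1.6, 0.8, -0.1]
width: 0.05
gripper_force: 0.0
t 2.4 pos [ 0.5073 -0.0222  0.2271] rpy [-1.7997e+02 -7.0000e-02 -9.9700e+00] q [ 0.34  0.08 -0.35  0.   -1.14  1.05] w 0.05 F [ 1.6  0.8 -0.1]
units [5.996 8.441 4.285] turn -0.015
```

```bash
python3 -m crank '[[[1,1.4,0.5,0],[2.5,3.5,1.2,0],[4,5.6,2.2,0],[5.2,7.3,3.2,0],[6,8.4,4,0],[6,8.4,4.3,0],[6,8.4,4.3,0]]]'
python3 - <<'E'
from h import *
go(.6185,-.256,.0165,-9.9)
im,d=arm.grab_frame("top");cv2.imwrite("pics/a.png",cv2.resize(im[130:310,370:570,::-1],(660,594),interpolation=3))
E
```

```text
t: 3.28
eef_pos: [0.6172, -0.253, 0.1182]
ee_rot: [3.142, 0.002, -0.175]
force: [-0.2, -0.2, 0.6]
width: 0.0498
gripper_force: 0.0
t 3.27 pos [ 0.6172 -0.253   0.1182] rpy [ 1.800e+02  1.000e-01 -1.001e+01] q [-0.1   0.43 -0.14 -0.   -1.    1.49] w 0.0498 F [-0.2 -0.2  0.6]
units [0.078 0.111 4.067] turn -0.021
```

View pics/a.png

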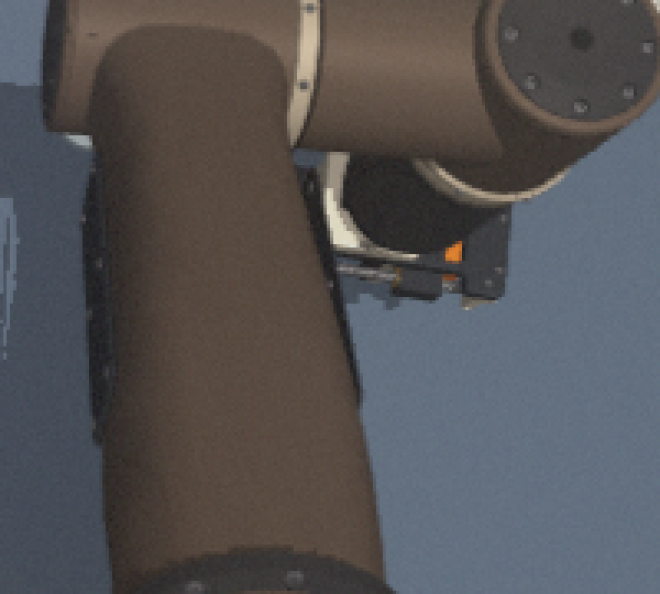

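The arm now hides the rack and gripper from the top camera. I'll go down using the measured pose and check the forces.

```bash
python3 -m crank '[[[0,0.05,0.6,0],[0,0.05,1.5,0],[0,0.05,2.4,0],[0,0.05,3.2,0],[0,0.05,3.8,0],[0,0.05,4.0,0],[0,0.05,4.0,0]]]'
python3 -c "
from h import *
go(.6185,-.256,.0165,-9.9)"
```

```text
t: 4.2
eef_pos: [0.6178, -0.2541, 0.0192]
ee_rot: [3.142, -0.0, -0.174]
force: [0.2, -0.5, 0.4]
width: 0.0501
gripper_force: 0.0
t 4.2 pos [ 0.6178 -0.2541  0.0192] rpy [ 1.80e+02 -1.00e-02 -9.95e+00] q [-0.1   0.53 -0.23  0.   -0.81  1.5 ] w 0.0501 F [ 0.2 -0.5  0.4]
units [0.041 0.071 0.107] turn -0.01
```

```bash
python3 -m crank '[[[0,0.06,0.1,0],[0,0.06,0.1,0],[0,0.06,0.1,0],[0,0.06,0.1,0],[0,0.06,0.1,0],[0,0.06,0.1,0],[0,0.06,0.1,0]]]' 1 25
python3 -m crank '[[[0,0,-0.1,0],[0,0,-0.4,0],[0,0,-0.9,0],[0,0,-1.5,0],[0,0,-2.1,0],[0,0,-2.7,0],[0,0,-3,0],[0,0,-3,0]]]'
python3 -c "
from h import *
go(.58,-.05,.09,11.1)"
```

```text
t: 5.08
eef_pos: [0.6175, -0.2559, 0.0169]
ee_rot: [3.141, -0.0, -0.174]
force: [-1.7, -1.5, 5.1]
width: 0.0239
gripper_force: 25.0
t: 6.08
eef_pos: [0.6177, -0.2558, 0.0924]
ee_rot: [-3.141, -0.001, -0.174]
force: [-0.4, -0.9, -2.4]
width: 0.0241
gripper_force: 25.0
t 6.08 pos [ 0.6177 -0.2558  0.0924] rpy [-1.7999e+02 -7.0000e-02 -9.9700e+00] q [-0.1   0.45 -0.17 -0.   -0.95  1.5 ] w 0.0241 F [-0.4 -0.9 -2.4]
units [-2.912 -7.844  0.091] turn -4.215
```

```bash
python3 -m crank '[[[-0.3,-0.8,0,-0.4],[-0.7,-1.9,0,-1],[-1.1,-3.1,0,-1.7],[-1.6,-4.3,0,-2.4],[-2.1,-5.5,0,-3.1],[-2.5,-6.6,0,-3.7],[-2.8,-7.4,0,-4.1],[-2.9,-7.8,0,-4.2],[-2.9,-7.8,0,-4.2],[-2.9,-7.8,0,-4.2]]]'
python3 -c "
from h import *
go(.58,-.05,.0115,11.1)"
```

```text
t: 7.32
eef_pos: [0.5798, -0.0515, 0.0914]
ee_rot: [3.142, 0.0, 0.192]
force: [0.4, 0.2, -0.9]
width: 0.0238
gripper_force: 25.0
t 7.33 pos [ 0.5798 -0.0515  0.0914] rpy [1.7999e+02 2.0000e-02 1.1000e+01] q [ 0.25  0.33 -0.37  0.   -0.87  1.52] w 0.0238 F [ 0.4  0.2 -0.9]
units [ 0.022 -0.058  3.195] turn -0.021
```

```bash
python3 -m crank '[[[0,0,0.4,0],[0,0,1,0],[0,0,1.7,0],[0,0,2.4,0],[0,0,2.8,0],[0,0,3,0],[0,0,3.1,0],[0,0,3.15,0],[0,0,3.2,0],[0,0,3.2,0]]]'
python3 -c "
from h import *
go(.58,-.05,.0109,11.1)"
```

```text
t: 8.57
eef_pos: [0.5799, -0.051, 0.0118]
ee_rot: [-3.142, -0.0, 0.192]
force: [-0.5, -0.5, -0.8]
width: 0.0238
gripper_force: 25.0
t 8.57 pos [ 0.5799 -0.051   0.0118] rpy [-1.800e+02 -3.000e-02  1.103e+01] q [ 0.25  0.43 -0.44  0.   -0.7   1.52] w 0.0238 F [-0.5 -0.5 -0.8]
units [ 0.011 -0.04   0.036] turn -0.014
```

```bash
python3 -m crank '[[[0,0,0.04,0],[0,0,0.06,0],[0,0,0.06,0]]]'
python3 -m crank '[[[0,0,0,0],[0,0,0,0],[0,0,0,0],[0,0,0,0]]]' 0.3
python3 -m crank '[[[0,0,-0.4,0],[0,0,-1.2,0],[0,0,-2.2,0],[0,0,-3.2,0],[0,0,-3.6,0],[0,0,-3.6,0]]]'
python3 -c "
from h import *
go(.58,-.051,.095,-78.9)"
```

```text
t: 8.95
eef_pos: [0.58, -0.051, 0.0109]
ee_rot: [3.141, -0.001, 0.193]
force: [-2.7, 0.4, 5.9]
width: 0.0238
gripper_force: 25.0
t: 9.45
eef_pos: [0.5798, -0.0511, 0.0099]
ee_rot: [3.142, 0.0, 0.192]
force: [-0.1, -0.5, -0.2]
width: 0.0576
gripper_force: 0.0
t: 10.2
eef_pos: [0.5801, -0.051, 0.1007]
ee_rot: [-3.141, -0.002, 0.192]
force: [-0.1, -0.6, -0.7]
width: 0.0614
gripper_force: 0.0
t 10.2 pos [ 0.5801 -0.051   0.1007] rpy [-1.7999e+02 -9.0000e-02  1.1020e+01] q [ 0.25  0.32 -0.36 -0.   -0.89  1.52] w 0.0614 F [-0.1 -0.6 -0.7]
units [-0.003 -0.001  0.23 ] turn 17.984
```

```bash
python3 -m crank '[[[0,0,0,1],[0,0,0,3],[0,0,0,5],[0,0,0,7],[0,0,0,9],[0,0,0,11],[0,0,0,13],[0,0,0,15],[0,0,0,17],[0,0,0,18],[0,0,0,18],[0,0,0,18]]]' 0
python3 -c "
from h import *
go(.58,-.051,.007,-78.9)"
```

```text
t: 11.7
eef_pos: [0.5794, -0.0512, 0.0994]
ee_rot: [3.14, 0.0, -1.376]
force: [0.2, -0.4, -0.7]
width: 0.0878
gripper_force: 0.0
t 11.7 pos [ 0.5794 -0.0512  0.0994] rpy [179.93   0.   -78.87] q [ 0.25  0.32 -0.36 -0.   -0.89 -0.05] w 0.0878 F [ 0.2 -0.4 -0.7]
units [-3.000e-03 -2.900e-02  3.695e+00] turn 0.007
```

```bash
python3 -m crank '[[[0,0,0.5,0],[0,0,1.3,0],[0,0,2.1,0],[0,0,2.9,0],[0,0,3.4,0],[0,0,3.65,0],[0,0,3.68,0],[0,0,3.68,0]]]'
python3 - <<'E'
from h import *
go(.58,-.051,.007,-78.9)
im,d=arm.grab_frame("scene");cv2.imwrite("pics/b.png",cv2.resize(im[180:330,200:400,::-1],(800,600),interpolation=3))
E
```

```text
t: 12.7
eef_pos: [0.5802, -0.051, 0.0086]
ee_rot: [-3.141, -0.0, -1.378]
force: [0.1, 0.9, 0.6]
width: 0.0875
gripper_force: 0.0
t 12.7 pos [ 0.5802 -0.051   0.0086] rpy [-179.95   -0.    -78.96] q [ 0.25  0.44 -0.44  0.   -0.69 -0.06] w 0.0875 F [0.1 0.9 0.6]
units [-0.002  0.008  0.064] turn -0.013
```

View pics/b.png

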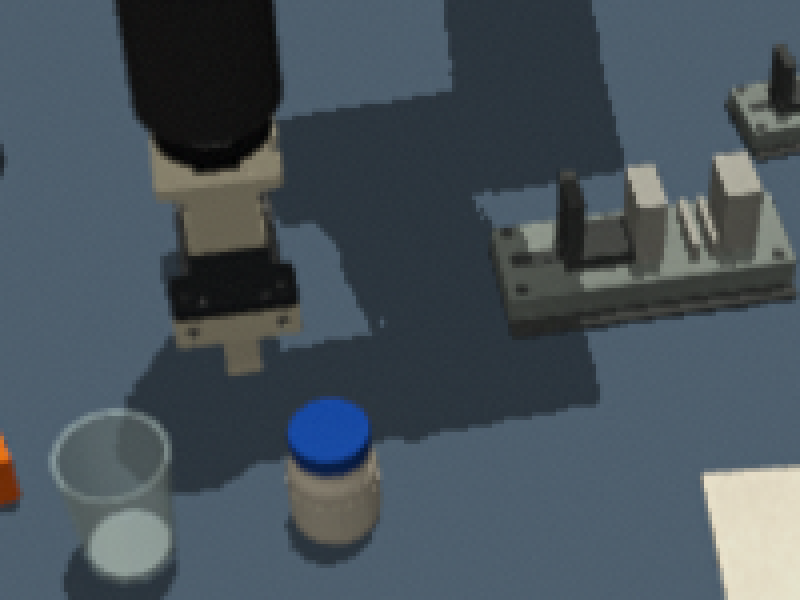

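The scene view shows the gripper straddling the block at about crop (235,340). The jar and beaker are clear, and the middle vise is open on the right. Closing on the block's ends.

```bash
python3 -m crank '[[[0,0,0.05,0],[0,0,0.05,0],[0,0,0.05,0],[0,0,0.05,0],[0,0,0.05,0],[0,0,0.05,0]]]' 1 25
python3 -m crank '[[[0,0,-0.2,0],[0,0,-0.8,0],[0,0,-1.6,0],[0,0,-2.4,0],[0,0,-3.2,0],[0,0,-4,0],[0,0,-4.4,0],[0,0,-4.4,0],[0,0,-4.4,0]]]'
python3 -c "
from h import *
go(.525,.255,.12,-78.9)"
```

```text
t: 13.5
eef_pos: [0.58, -0.051, 0.0069]
ee_rot: [-3.141, -0.0, -1.378]
force: [0.6, 0.1, 0.7]
width: 0.0558
gripper_force: 25.0
t: 14.62
eef_pos: [0.5792, -0.0511, 0.1162]
ee_rot: [3.141, 0.0, -1.379]
force: [0.2, -0.2, -1.9]
width: 0.0555
gripper_force: 25.0
t 14.62 pos [ 0.5792 -0.0511  0.1162] rpy [ 1.7994e+02  2.0000e-02 -7.8990e+01] q [ 0.25  0.3  -0.34 -0.   -0.93 -0.06] w 0.0555 F [ 0.2 -0.2 -1.9]
units [-12.434  -0.209  -0.149] turn -0.018
```

Run:
```python
from h import *
a=np.radians(11.1);ex=np.array([np.cos(a),np.sin(a)]);ey=np.array([-ex[1],ex[0]])
for c,w0 in(("top",(230,325,225,280)),("scene",(320,405,205,275))):
    z=np.load(f"{c}0.npz");uv,X=cloud(c,z["d"]);m=(uv[:,0]>=w0[0])&(uv[:,0]<=w0[1])&(uv[:,1]>=w0[2])&(uv[:,1]<=w0[3])&(X[:,2]>.079)&(X[:,2]<.1)
    p=X[m];q=(p[:,:2]-[.529,.2362])@np.c_[ex,ey]*1000
    print(c,np.histogram(q[:,1],np.arange(-84,80,4)))
    f=q[:,1]>20;print("jaw",q[f].min(0),q[f].max(0),"z",np.median(p[f][:,2]))
    for lo,hi in((20,80),(-40,5),(-90,-50)):
        s=(q[:,1]>lo)&(q[:,1]<hi);print(np.percentile(q[s],[2,50,98],axis=0).round(1).tolist(),cv2.minAreaRect(q[s].astype(np.float32)))
```

```text
top (array([ 0,  0,  0,  0, 19, 22, 23,  5,  0,  0,  0,  0,  0,  0,  0,  3, 27,
       27, 26, 26, 25,  0,  0,  0,  0,  0,  0,  0,  0,  0,  3, 24, 25, 26,
       27, 27, 21, 10,  0,  0]), array([-84, -80, -76, -72, -68, -64, -60, -56, -52, -48, -44, -40, -36,
       -32, -28, -24, -20, -16, -12,  -8,  -4,   0,   4,   8,  12,  16,
        20,  24,  28,  32,  36,  40,  44,  48,  52,  56,  60,  64,  68,
        72,  76]))
jaw [-19.92174042  39.8831757 ] [19.8814561  65.13940361] z 0.08605584751114345
[[-19.4, 40.3], [-0.1, 52.5], [19.7, 64.6]] ((-0.010423660278320312, 52.52617645263672), (39.80926513671875, 25.223968505859375), 0.11407142877578735)
[[-19.3, -20.0], [-0.1, -10.4], [19.4, -0.7]] ((0.41591453552246094, -10.299447059631348), (39.73912048339844, 20.077838897705078), 0.13340984284877777)
[[-17.0, -66.9], [-1.7, -61.3], [16.8, -55.6]] ((0.5211181640625, -61.35674285888672), (11.796167373657227, 35.374267578125), 89.76315307617188)
scene (array([ 0,  0,  0, 15, 18, 18,  5,  0,  0,  0,  0,  0,  0,  0,  1, 16, 17,
       18, 18, 15,  5,  0,  0,  0,  0,  0,  0,  0,  0,  0, 20, 17, 15, 17,
       18, 15,  8,  0,  0,  0]), array([-84, -80, -76, -72, -68, -64, -60, -56, -52, -48, -44, -40, -36,
       -32, -28, -24, -20, -16, -12,  -8,  -4,   0,   4,   8,  12,  16,
        20,  24,  28,  32,  36,  40,  44,  48,  52,  56,  60,  64,  68,
        72,  76]))
jaw [-17.28819936  36.02333345] [25.78089461 62.60941839] z 0.08307937943481117
[[-16.0, 36.5], [4.0, 48.9], [24.0, 60.9]] ((4.246799468994141, 49.33477783203125), (42.99037551879883, 26.613012313842773), 0.2611750662326813)
[[-19.4, -23.4], [4.7, -13.5], [23.8, -3.8]] ((2.2639999389648438, -13.70384693145752), (20.94159698486328, 47.64426040649414), 87.79032135009766)
[[-12.3, -70.1], [9.5, -65.5], [22.3, -59.4]] ((5.111560821533203, -64.73685455322266), (11.774198532104492, 37.7555046081543), 85.08209228515625)
```

```bash
python3 -m crank '[[[-0.5,0,-0.1,0],[-1.5,0,-0.2,0],[-3,0,-0.2,0],[-4.5,-0.1,-0.2,0],[-6,-0.1,-0.2,0],[-7.5,-0.1,-0.2,0],[-9,-0.2,-0.2,0],[-10.5,-0.2,-0.2,0],[-11.7,-0.2,-0.2,0],[-12.3,-0.2,-0.2,0],[-12.4,-0.2,-0.2,0],[-12.4,-0.2,-0.2,0]]]'
```

```text
t: 16.12
eef_pos: [0.5252, 0.2536, 0.1216]
ee_rot: [3.141, -0.0, -1.378]
force: [-0.3, -0.5, -1.4]
width: 0.056
gripper_force: 25.0
```

```bash
python3 -c "
from h import *
go(.5248,.2578,.056,-78.85)"
```

```text
t 16.12 pos [0.5252 0.2536 0.1216] rpy [ 1.7997e+02 -2.0000e-02 -7.8980e+01] q [ 0.79  0.3  -0.33 -0.   -0.94 -0.59] w 0.056 F [-0.3 -0.5 -1.4]
units [-0.167 -0.018  2.623] turn -0.026
```

```bash
python3 -m crank '[[[-0.16,0,0,0],[-0.16,0,0.1,0],[-0.16,0,0.4,0],[-0.16,0,0.8,0],[-0.16,0,1.3,0],[-0.16,0,1.8,0],[-0.16,0,2.2,0],[-0.16,0,2.5,0],[-0.16,0,2.6,0],[-0.16,0,2.6,0],[-0.16,0,2.6,0]]]'
python3 -c "
from h import *
go(.5248,.2578,.0519,-78.85)"
```

```text
t: 17.5
eef_pos: [0.5249, 0.2583, 0.0572]
ee_rot: [-3.141, 0.0, -1.378]
force: [-0.0, -0.3, -1.5]
width: 0.056
gripper_force: 25.0
t 17.5 pos [0.5249 0.2583 0.0572] rpy [-1.7996e+02  2.0000e-02 -7.8970e+01] q [ 0.79  0.37 -0.4   0.   -0.8  -0.6 ] w 0.056 F [-0.  -0.3 -1.5]
units [0.018 0.006 0.213] turn -0.023
```

```bash
python3 -m crank '[[[0,0,0.06,0],[0,0,0.12,0],[0,0,0.17,0],[0,0,0.21,0],[0,0,0.23,0],[0,0,0.23,0],[0,0,0.23,0]]]'
python3 -c "
from h import *
go(.5238,.2632,.0519,-78.85)"
```

```text
t: 18.38
eef_pos: [0.5246, 0.258, 0.0519]
ee_rot: [-3.141, -0.0, -1.378]
force: [-3.4, -1.4, 7.2]
width: 0.0556
gripper_force: 25.0
t 18.38 pos [0.5246 0.258  0.0519] rpy [-179.98   -0.    -78.96] q [ 0.79  0.38 -0.4   0.   -0.79 -0.6 ] w 0.0556 F [-3.4 -1.4  7.2]
units [-0.21  -0.008  0.001] turn -0.022
```

```bash
python3 -m crank '[[[-0.05,0,-0.01,0],[-0.1,0,-0.01,0],[-0.15,0,-0.01,0],[-0.18,0,-0.01,0],[-0.2,0,-0.01,0],[-0.22,0,-0.01,0],[-0.23,0,-0.01,0],[-0.23,0,-0.01,0]]]'
python3 -c "
from h import *
go(.5238,.2632,.0519,-78.85)"
```

```text
t: 19.38
eef_pos: [0.5242, 0.2616, 0.0519]
ee_rot: [3.141, -0.003, -1.378]
force: [4.4, -11.5, 6.5]
width: 0.056
gripper_force: 25.0
t 19.38 pos [0.5242 0.2616 0.0519] rpy [ 1.7998e+02 -1.6000e-01 -7.8970e+01] q [ 0.8   0.38 -0.4   0.   -0.79 -0.61] w 0.056 F [  4.4 -11.5   6.5]
units [-0.067  0.003  0.   ] turn -0.023
```

```bash
python3 -m crank '[[[-0.02,0,0,0],[-0.04,0,0,0],[-0.04,0,0,0],[-0.04,0,0,0]]]'
python3 - <<'E'
from h import *
go(.5238,.2632,.0519,-78.85)
im,d=arm.grab_frame("scene");cv2.imwrite("pics/c.png",cv2.resize(im[180:280,310:430,::-1],(720,600),interpolation=3))
im,d=arm.grab_frame("top");cv2.imwrite("pics/c2.png",cv2.resize(im[220:290,230:330,::-1],(800,560),interpolation=3))
E
```

```text
t: 19.88
eef_pos: [0.5241, 0.2616, 0.0519]
ee_rot: [3.141, -0.004, -1.378]
force: [6.9, -15.5, 7.2]
width: 0.0558
gripper_force: 25.0
t 19.88 pos [0.5241 0.2616 0.0519] rpy [179.96  -0.23 -78.97] q [ 0.8   0.38 -0.4   0.   -0.79 -0.61] w 0.0558 F [  6.9 -15.5   7.2]
units [-0.066  0.001 -0.   ] turn -0.024
```

View pics/c.png

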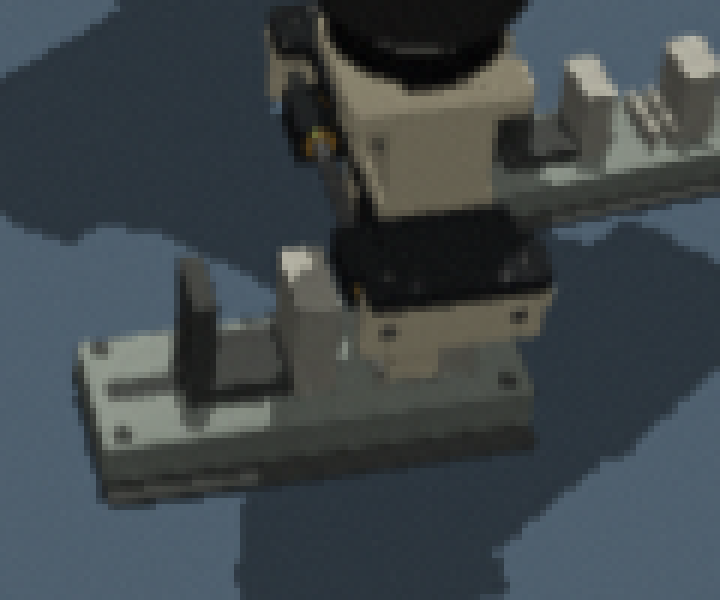

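The scene crop shows the block between the jaws, gripped by its ends at about (415,360), with the sliding jaw still well clear at (310,320). Releasing now.

```bash
python3 -m crank '[[[0.04,0,0,0],[0.04,0,0,0],[0.04,0,0,0],[0.04,0,0,0],[0.04,0,0,0]]]' 0.15
python3 -m crank '[[[0.06,0,-0.3,0],[0.06,0,-0.9,0],[0.06,0,-1.7,0],[0.06,0,-2.6,0],[0.06,0,-3.4,0],[0.06,0,-3.8,0],[0.06,0,-3.8,0]]]'
python3 -c "
from h import *
go(.5411,.1544,.145,-78.85)"
```

```text
t: 20.6
eef_pos: [0.5235, 0.2639, 0.0513]
ee_rot: [3.142, 0.0, -1.378]
force: [-0.9, -1.1, -1.0]
width: 0.0744
gripper_force: 0.0
t: 21.48
eef_pos: [0.5241, 0.2625, 0.1474]
ee_rot: [-3.14, 0.001, -1.378]
force: [-0.7, -0.1, -1.0]
width: 0.0744
gripper_force: 0.0
t 21.48 pos [0.5241 0.2625 0.1474] rpy [-1.799e+02  7.000e-02 -7.897e+01] q [ 0.8   0.28 -0.3   0.   -0.99 -0.61] w 0.0744 F [-0.7 -0.1 -1. ]
units [4.375 0.162 0.092] turn -0.025
```

```bash
python3 - <<'E'
from h import *
go(.5473,.143,.062,-78.85)
im,d=arm.grab_frame("top");np.savez("t2.npz",im=im,d=d)
uv,X=cloud("top",d)
a=np.radians(11.1);ex=np.array([np.cos(a),np.sin(a)]);ey=np.array([-ex[1],ex[0]])
q=(X[:,:2]-[.529,.2362])@np.c_[ex,ey]*1000
m=(abs(q[:,0])<18)&(X[:,2]>.079)&(X[:,2]<.098)&(q[:,1]>-90)&(q[:,1]<70);print(np.histogram(q[m][:,1],np.arange(-84,80,4)))
E
python3 -m crank '[[[0.4,0,0,0],[1,0,0,0],[1.8,0.1,0,0],[2.6,0.1,0,0],[3.4,0.1,0,0],[4.2,0.1,0,0],[4.7,0.1,0,0],[4.85,0.1,0,0],[4.85,0.1,0,0]]]' 1 10
```

```text
t 21.48 pos [0.5241 0.2625 0.1474] rpy [-1.799e+02  7.000e-02 -7.897e+01] q [ 0.8   0.28 -0.3   0.   -0.99 -0.61] w 0.0744 F [-0.7 -0.1 -1. ]
units [4.874 0.011 3.411] turn -0.025
(array([ 0,  0,  0,  0, 18, 22, 25,  3,  0,  0,  0,  0,  0,  0,  0,  3, 22,
       23, 25, 23, 21,  0,  0,  0,  0,  0, 12, 13, 14, 12, 12, 10, 12, 10,
       12, 12,  3,  0,  0,  0]), array([-84, -80, -76, -72, -68, -64, -60, -56, -52, -48, -44, -40, -36,
       -32, -28, -24, -20, -16, -12,  -8,  -4,   0,   4,   8,  12,  16,
        20,  24,  28,  32,  36,  40,  44,  48,  52,  56,  60,  64,  68,
        72,  76]))
t: 22.65
eef_pos: [0.5447, 0.1427, 0.1463]
ee_rot: [-3.142, 0.0, -1.379]
force: [0.4, 1.0, -0.0]
width: 0.0006
gripper_force: 0.0
```

Run:
```python
from h import *
go(.5473,.143,.062,-78.85)
im,d=arm.grab_frame("top");uv,X=cloud("top",d)
a=np.radians(11.1);ex=np.array([np.cos(a),np.sin(a)]);ey=np.array([-ex[1],ex[0]])
q=(X[:,:2]-[.529,.2362])@np.c_[ex,ey]*1000
for lo,hi in((10,38),(43,62)):
    m=(X[:,2]>.075)&(X[:,2]<.098)&(q[:,1]>lo)&(q[:,1]<hi)&(abs(q[:,0])<40)
    print(m.sum(),np.median(X[m][:,2]) if m.any() else 0,cv2.minAreaRect(q[m].astype(np.float32)) if m.any() else 0)
cv2.imwrite("pics/e.png",cv2.resize(im[220:290,230:330,::-1],(800,560),interpolation=3))
```

```text
t 22.65 pos [0.5447 0.1427 0.1463] rpy [-180.      0.    -78.99] q [ 0.6   0.24 -0.35 -0.   -0.98 -0.41] w 0.0006 F [ 0.4  1.  -0. ]
units [ 0.008 -0.106  3.372] turn -0.029
53 0.08569485248619098 ((-20.966825485229492, 25.738998413085938), (19.474960327148438, 20.344091415405273), 85.94789123535156)
0 0 0
```

View pics/e.png

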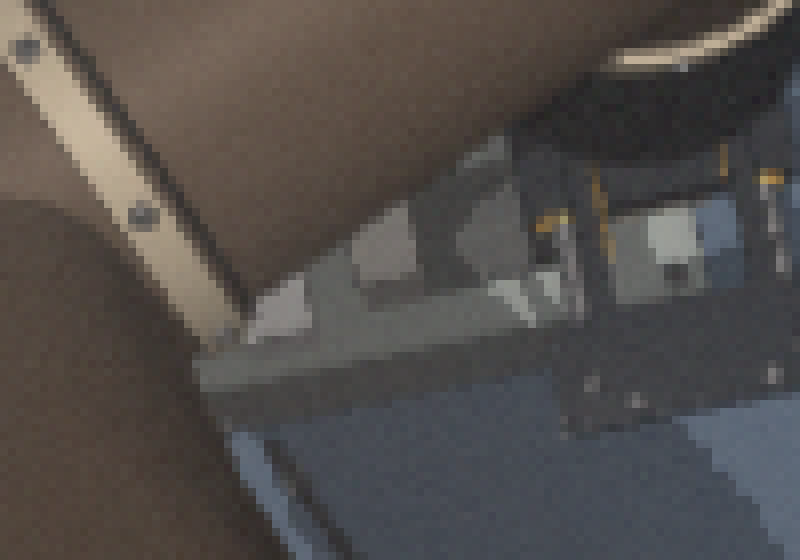

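The block's top (at about (280,310) in the crop) measures 85.7 mm against about 86 mm for the jaw tops, so it is seated on the parallels. Going down behind the fin.

```bash
python3 -m crank '[[[0,-0.1,0.3,0],[0,-0.1,1,0],[0,-0.1,1.8,0],[0,-0.1,2.6,0],[0,-0.1,3.1,0],[0,-0.1,3.35,0],[0,-0.1,3.35,0],[0,-0.1,3.35,0]]]'
python3 -m crank '[[[-0.1,0,0,0],[-0.2,0,0,0],[-0.3,0,0,0],[-0.4,0,0,0],[-0.5,0,0,0],[-0.55,0,0,0],[-0.6,0,0,0],[-0.6,0,0,0]]]'
```

```text
t: 23.7
eef_pos: [0.5474, 0.1435, 0.0632]
ee_rot: [-3.141, 0.0, -1.378]
force: [0.3, 0.9, 0.2]
width: 0.0006
gripper_force: 0.0
t: 24.7
eef_pos: [0.5442, 0.1572, 0.0625]
ee_rot: [3.141, -0.001, -1.378]
force: [2.9, -3.2, -0.3]
width: 0.0007
gripper_force: 2.2
```

```bash
python3 -m crank '[[[-0.05,0,0,0],[-0.1,0,0,0],[-0.16,0,0,0],[-0.22,0,0,0],[-0.28,0,0,0],[-0.34,0,0,0],[-0.4,0,0,0],[-0.45,0,0,0],[-0.5,0,0,0],[-0.5,0,0,0]]]'
python3 -c "
from h import *
go(.5441,.1574,.0625,-78.9)"
```

```text
t: 25.95
eef_pos: [0.5419, 0.169, 0.0625]
ee_rot: [3.141, -0.002, -1.378]
force: [3.2, -6.6, 0.3]
width: 0.0005
gripper_force: 3.6
t 25.95 pos [0.5419 0.169  0.0625] rpy [ 1.7996e+02 -9.0000e-02 -7.8980e+01] q [ 0.65  0.34 -0.43  0.   -0.8  -0.46] w 0.0005 F [ 3.2 -6.6  0.3]
units [0.471 0.002 0.003] turn -0.016
```

```bash
python3 -m crank '[[[-0.04,0,0,0],[-0.08,0,0,0],[-0.12,0,0,0],[-0.12,0,0,0]]]'
python3 -m crank '[[[-0.02,0,0,0],[-0.04,0,0,0],[-0.04,0,0,0]]]'
python3 -m crank '[[[-0.02,0,0,0],[-0.03,0,0,0],[-0.03,0,0,0]]]'
```

```text
t: 26.45
eef_pos: [0.5413, 0.1718, 0.0626]
ee_rot: [3.141, -0.002, -1.378]
force: [3.8, -6.5, -0.2]
width: 0.0003
gripper_force: 3.7
t: 26.82
eef_pos: [0.5411, 0.1728, 0.0625]
ee_rot: [3.141, -0.002, -1.378]
force: [3.1, -7.1, 0.2]
width: 0.0001
gripper_force: 3.8
t: 27.2
eef_pos: [0.5411, 0.1731, 0.0626]
ee_rot: [3.141, -0.002, -1.378]
force: [4.2, -10.2, -0.2]
width: 0.0001
gripper_force: 5.0
```

```bash
python3 -m crank '[[[-0.02,0,0,0],[-0.03,0,0,0],[-0.03,0,0,0],[-0.03,0,0,0]]]'
python3 -m crank '[[[-0.02,0,0,0],[-0.03,0,0,0],[-0.03,0,0,0],[-0.03,0,0,0]]]'
```

```text
t: 27.7
eef_pos: [0.541, 0.1731, 0.0625]
ee_rot: [3.141, -0.003, -1.379]
force: [6.6, -12.5, -0.6]
width: 0.0003
gripper_force: 6.8
t: 28.2
eef_pos: [0.541, 0.1731, 0.0626]
ee_rot: [3.14, -0.004, -1.379]
force: [9.1, -16.5, -0.7]
width: 0.0001
gripper_force: 8.7
```

Pushing force along the slide is about 18 N, inside the 16–20 N range. Backing off and lifting clear.

```bash
python3 -m crank '[[[0.1,0,0,0],[0.3,0,0,0],[0.6,0,0,0],[0.9,0,0,0],[1,0,-0.5,0],[1,0,-1.5,0],[1,0,-2.8,0],[1,0,-4,0],[1,0,-5,0],[1,0,-5.5,0],[1,0,-5.5,0]]]'
python3 -m crank '[[[1,0,0,0],[3,0,0,0],[5,0,0,0],[7,0,0,0],[8,0,0,0],[8,0,0,0],[8,0,0,0],[8,0,0,0]]]'
python3 - <<'E'
from h import *
im,d=arm.grab_frame("top");uv,X=cloud("top",d)
a=np.radians(11.1);ex=np.array([np.cos(a),np.sin(a)]);ey=np.array([-ex[1],ex[0]])
q=(X[:,:2]-[.529,.2362])@np.c_[ex,ey]*1000
m=(X[:,2]>.075)&(X[:,2]<.1)&(q[:,1]>-90)&(q[:,1]<70)&(abs(q[:,0])<40)
print(np.histogram(q[m][:,1],np.arange(-84,80,4)))
s=m&(q[:,1]>17)&(q[:,1]<36);print(np.median(X[s][:,2]),cv2.minAreaRect(q[s].astype(np.float32)))
cv2.imwrite("pics/f.png",cv2.resize(im[200:300,220:340,::-1],(720,600),interpolation=3))
E
```

```text
t: 29.58
eef_pos: [0.5456, 0.152, 0.201]
ee_rot: [-3.14, 0.001, -1.378]
force: [0.3, -0.2, 0.1]
width: 0.0007
gripper_force: 0.0
t: 30.58
eef_pos: [0.5834, -0.0436, 0.1997]
ee_rot: [3.141, 0.0, -1.377]
force: [-0.2, 0.3, -0.2]
width: 0.0007
gripper_force: 0.0
(array([ 0,  0,  0,  0,  0,  0,  0,  0, 18, 18, 19,  6,  0,  0,  0,  0,  0,
        0,  0,  2, 26, 26, 27, 27, 24, 38, 35, 37, 35, 38, 34, 28, 27, 26,
       27, 26, 26,  8,  0,  0]), array([-84, -80, -76, -72, -68, -64, -60, -56, -52, -48, -44, -40, -36,
       -32, -28, -24, -20, -16, -12,  -8,  -4,   0,   4,   8,  12,  16,
        20,  24,  28,  32,  36,  40,  44,  48,  52,  56,  60,  64,  68,
        72,  76]))
0.08650659199782011 ((-2.4871692657470703, 26.382465362548828), (55.77762985229492, 18.64822006225586), 0.07470247894525528)
```

View pics/f.png

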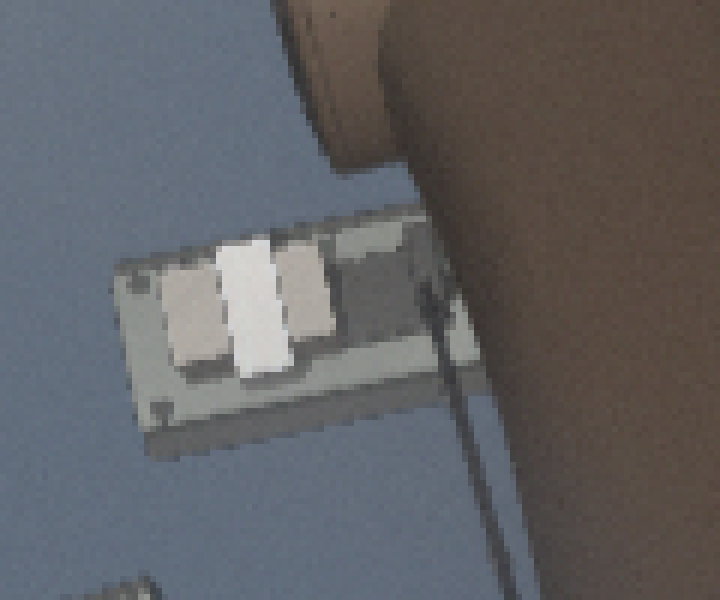

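The block (255,305 in the crop) is clamped square between the jaws. It sits about 2.5 mm off their middle, within the 9 mm allowed, with its top flush, and the robot is clear of everything.

```bash
python3 -c "
from station import arm
print(arm.job_done())"
```

```text
the job is handed in; nothing more can be done
None
```

I handed the job in at about 31 s; `arm.job_done()` returned no verdict. At the last look, the block sat on the parallels, square against the fixed jaw and about 2.5 mm off the jaws' middle, after an 18 N push on the fin. I never touched the slab, beaker or jar.

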